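Close the back of a picture frame with its two turn buttons

ROBOT

A 7-joint arm with a two-finger parallel gripper is mounted at the origin on the work surface; the furniture and walls round the work are solid. World frame = base frame: x ahead of the robot, y to its left, z up, the work surface at z = 0. Lengths are in m, angles in rad, forces in N, time in s.
With the tool pointing down it reaches from about 0.4 to 0.85 m from the base axis. Payload 10.4 kg.
Tool frame: the origin (TCP) lies at the very end of the fingers, on their centre line; the grasp point (between the pads) lies 19 mm behind it (bot.hold_point_z is the z of the grasp point in the tool frame, in m); z points along the fingers, y is the direction in which the jaws open and shut (so a half turn about z gives the same grasp; the last joint's range is limited). The gripper opens to 87 mm and grips with 3 to 60 N. Pads are 19 mm wide; open, the fingers measure 117 mm over their backs; the gripper's body (75 mm by 190 mm) begins 51 mm behind the grasp point.
Start: joints at [-1.233, 0.332, -0.065, 1.46, 0.022, 1.35, -0.088], TCP at [0.221, 0.585, 0.196] pointing down, gripper open.
Joint ranges: [-2.6, 2.6], [-0.5, 2.12], [-1.47, 1.34], [0.16, 2.42], [-1.27, 4.41], [0.06, 2.06], [-2.6, 2.6]. Speed limits (rad/s): [2.22, 2.22, 2.79, 2.79, 3.14, 3.14, 3.14].

INTERFACE

Orientations are given as [roll, pitch, yaw] about the fixed x, y, z axes, in that order (R = Rz(yaw) Ry(pitch) Rx(roll)).
In Python, from rig import bot gives the robot as it stands. The module is installed in compiled form; this text tells all that it offers.
- The arm moves only by the tool carry_out, never from a script. Its argument "moves" is a list of rows, each a list of 2 entries, a list of its own where there are three numbers: the shift along the tool's x, y, z in mm, then the turn about the tool's z in degrees. In form: [[[dx, dy, dz], turn], ...]. A call has exactly 5 rows; each row shifts and turns the commanded pose from where the row before left it, along the tool's axes as they then stand; what a row does not reach is not made up. A row lasts 1/12 s, in which the tool goes at most 41.7 mm and 7.16 degrees, less where a joint would pass 70% of its speed; a pose out of reach is approached as far as the arm can. A call is refused whole if a number of a shift passes 41.7 or a number of a turn 7.16, either way. A call with a gripper value outside its range is refused whole. "grip" is the finger opening in mm, from 0 to 87, set as the call begins (left out, the last holds). The fingers move at their own pace and stop on an object; the grip force is fixed at half the most. Time passes only in rows, so rows that do not move let the fingers close, or fill a call up. It gives the time, the measured TCP pose, the force and the opening at its end, in the units of the state.
- bot.state(): the state, without advancing time (a new reading comes with each control period).
- bot.capture(name): name is "scene" or "top" or "wrist"; returns the picture (384x512x3 uint8, red, green, blue); there is no depth.
- bot.camera_info(name): a dict with "vfov" (degrees; the focal length in pixels is half the picture's height over the tangent of half this angle, whatever the lens; pixels are square), "cx", "cy" (the principal point, pixels), "distortion" ([k1, k2, p1, p2, k3] as OpenCV has them; the pictures are not rectified), "rvec" (rotation vector, rad) and "tvec" (3), from world to camera coordinates, as OpenCV has them; the wrist camera has in their place "hand_eye" (4x4, takes a point from camera to tool coordinates, whose origin is the TCP and whose axes are the flange's). Camera axes: x right, y down, z forward; pixel columns grow to the right and rows downward; lengths in m; the calibration is good to about 2 mm. A picture is of the moment at which its call begins: read the wrist's pose just before it. camera_info takes no time and is no camera call.
- bot.hand_in(): hands the job in, once; it reports no verdict.
Trained networks look in the newest picture that a camera, given by its name, has taken for a name from the list of things; names that differ only in an ending like _2 or _b are one class to them, and where a whole thing is asked for, a point or a joint stands for the part that bears it (a point fixed in the world has none). Each returns a list of dicts, best first, with "score" (0 to 1); they miss things now and then, are a little off and sometimes report something else, mostly with a low value. They report only what shows in the picture. A call takes as long as a camera call.
- bot.search_frame(camera, thing): "box" ([left, top, right, bottom] in pixels, round what is visible of it).
- bot.trace(camera, thing): "mask" (384x512 bool, what is visible of it) and "box" ([left, top, right, bottom] in pixels, round what is visible of it).
The state is a dict: "t": time; "qpos": joint angles; "dq": joint speeds; "tau": joint torques, N m; "tool_pos": TCP position; "tool_rot": TCP orientation; "force": force on the tool from outside, world axes, zero at the start; "ft_torque": the same for the moment, N m; "opening": finger opening in m.
Only numpy, scipy, OpenCV 4.12 (cv2) and the standard library are available. Lean on these libraries where they do the work, as an engineer would, in place of code of your own. Each camera call takes 0.05 s, during which the arm holds its last target.

TASK

The small picture frame lies face down, and one end of its backing board is still lying up on the frame's end rail. Using only the fingertips, lightly and without picking anything up, push that raised end toward the other end until the board drops flat into the frame's recess; then swing the wooden turn button that is nearer that end until it points straight across its rail, over the board, and after it the turn button on the opposite rail in the same way. Leave the tools around the frame where they lie.

Things in the scene. Friction and masses are not known exactly. Their poses are not given: they have to be found in the camera images.
- frame: Pale wood picture frame, face down on a thin black mat; cannot move. 112 mm (x) by 154 mm (y) outside; origin at its centre on the bench top, z up. The flat backs of its rails, 25 mm wide, are 36 mm above the bench. Recess inside: 62 mm (x) by 104 mm (y), 10 mm deep, edges at x = +-31, y = +-52 mm. The board's raised end is at the frame's +y end.
- board: Loose brown fibreboard backing board, 59 (x) by 100.5 (y) by 8 mm, 60 to 130 g; origin at the centre of its underside. Its +y end starts up on the +y end rail, overlapping it by 5 to 11 mm. Pushed toward the frame's -y by that overlap plus 2 mm, it clears the rail and falls in (at the latest when the finger draws back); home, its top is 2 mm below the rails' backs.
- board_end (a point): The middle of the raised (+y) end face of the board, half way up its 8 mm thickness: the spot to push. Axes as board, so its y points out of the board's end.
- button_a (a joint): Angle (rad) of the first turn button, on the frame's +x rail, nearer the raised end. 0: nose straight across the rail over the board (along the frame's -x). Grows anticlockwise seen from above; at 1.57 the nose lies along the rail, toward -y. Starts at 1.45 to 1.85; stays where left (1 to 2 N at the nose moves it); stops at -0.9 and 2.0.
- button_b (a joint): Angle (rad) of the second turn button, on the frame's -x rail, nearer the other end. 0: nose straight across the rail over the board (along the frame's +x). Grows anticlockwise seen from above; at 1.57 the nose lies along the rail, toward +y. Starts at 1.45 to 1.85; same stiffness and stops.
- button_a_screw (a point): Top of the first turn button, over the screw it pivots on, 47 mm above the bench and 11 mm outside the recess edge. The button is dark wood, 16 mm wide with round ends; nose reaches 31 mm from the screw, tail 13 mm; it fills heights 37 to 47 mm above the bench.
- button_b_screw (a point): The same for the second turn button.
- button_a_nose (a point): Top of the first turn button's nose, on its middle line, 24 mm from the screw; it turns with the button and its x axis points from the screw to the nose.
- button_b_nose (a point): The same for the second turn button.
- sanding_block: the cork sanding block, 62 x 105 x 31 mm, a bystander; origin at the centre of its underside
- dividers: a pair of steel dividers, 48 x 159 x 10 mm, lying on the bench, a bystander; origin at the centre of its underside
- pencil: a yellow pencil, 156 mm long and 8 mm thick, lying on the bench, a bystander; origin at the centre of its underside

How it is judged:
On the way, in this order (a step that is already met when the one before it is completed fails the run):
1. the backing board lies flat in the recess, with both turn buttons still open (z of board_end in the frame of frame below 0.0325 m and z of board in the frame of frame below 0.0285 m and angle between board's own z axis and vertical below 0.03 rad and value of joint each of button_a, button_b above 1 rad), for 0.2 s.
2. the turn button nearer the pushed end points across its rail over the board, the other still open (z of board_end in the frame of frame below 0.0325 m and z of board in the frame of frame below 0.0285 m and angle between board's own z axis and vertical below 0.03 rad and value of joint button_a between -0.4 and 0.4 rad and value of joint button_b above 1 rad), for 0.2 s.
3. the opposite turn button points across its rail too (z of board_end in the frame of frame below 0.0325 m and z of board in the frame of frame below 0.0285 m and angle between board's own z axis and vertical below 0.03 rad and value of joint button_a between -0.4 and 0.4 rad and value of joint button_b between -0.4 and 0.4 rad), for 0.2 s.
At the end, for the whole second after the job is handed in: The board rests flat in the recess (its +y end no more than 2.5 mm above home) and both turn buttons are within 0.4 rad (23 degrees) of straight across their rails (all of step 3 and linear speed of board below 0.01 m/s); the robot touches nothing.
It fails at once if the board is lifted (its raised end 10 mm above where it lay, or its middle 12 mm) (z of board_end in the frame of frame above 0.051 m or z of board in the frame of frame above 0.044 m).
It fails at once if a finger presses the board or the frame and its buttons harder than 30 N (contact force between the fingers and board above 30 N or contact force between the fingers and frame above 30 N).
It fails at once if a tool lying beside the work is moved by more than 30 mm (distance of any of sanding_block, dividers, pencil from where it was at the start of the episode above 0.03 m).
It also fails if it takes over 58 s, if anything falls off the work surface, if the arm or the gripper's body presses on something with over 40 N, if the wrist force passes 120 N, or if a joint passes its speed limit or range.

## Working session

There is one attempt and no reset: what is moved stays moved. The work goes in short steps, Python scripts to look and compute and a tool call to move; the robot and the scene stay as the last step left them, time stands still between calls to the robot, and variables do not carry over. Pictures are saved under pics/ and viewed, and the job is handed in when it is done.

Besides the shell and the picture viewer there is one more tool, called after "Emit:" in YAML: its name, and indented under it one key for each argument. carry_out: Moves the arm, as the interface text tells. Its arguments: {"type":"object","properties":{"moves":{"type":"array","items":{"type":"array"}},"grip":{"type":"number"}},"required":["moves"]}

```bash
mkdir -p pics; ls; python3 - <<'E'
from rig import bot
import cv2
print(bot.state())
for n in ["scene","top","wrist"]:
    im=bot.capture(n); cv2.imwrite(f"pics/{n}0.png",im[:,:,::-1]); print(n,bot.camera_info(n))
E
```

```text
pics
{'t': 0.0, 'qpos': array([-1.23261257,  0.33287238, -0.06464875,  1.46092943,  0.0215662 ,
        1.34988833, -0.08851678]), 'dq': array([-0.00044595, -0.00108038, -0.00038324,  0.00168419,  0.00036408,
        0.00123516, -0.00044962]), 'tau': array([ 5.49320303e-04, -6.23258328e+01,  2.48802023e-02, -3.89886189e+01,
       -6.13189023e-02,  3.99486395e-02,  1.67097114e-04]), 'tool_pos': array([0.22050729, 0.58436474, 0.19555918]), 'tool_rot': array([-3.14018959e+00,  4.81927583e-05,  2.78075701e+00]), 'force': array([0.09908477, 0.2481061 , 0.42602314]), 'ft_torque': array([-0.01182714,  0.03744129, -0.01998482]), 'opening': 0.08731100352735209}
scene {'vfov': 45.040099161287294, 'cx': 254.37993022304238, 'cy': 193.86566481111663, 'distortion': array([-0.18976572,  0.        ,  0.        ,  0.        ,  0.        ]), 'rvec': array([ 0.85511427, -2.26465984,  1.31230259]), 'tvec': array([0.24305726, 0.22229287, 0.7534534 ])}
top {'vfov': 45.68909350186922, 'cx': 259.5310744453881, 'cy': 194.67832801273957, 'distortion': array([-0.07450151,  0.        ,  0.        ,  0.        ,  0.        ]), 'rvec': array([ 2.10687928, -2.12738272,  0.22164009]), 'tvec': array([-0.08787416,  0.4099511 ,  0.81864327])}
wrist {'vfov': 63.86501659775408, 'cx': 256.6268209060723, 'cy': 194.13400859447262, 'distortion': array([0.00103471, 0.        , 0.        , 0.        , 0.        ]), 'hand_eye': array([[-1.65080738e-05, -9.57608347e-01, -2.88073347e-01,
         7.89882568e-02],
       [ 9.99999988e-01, -6.10503223e-05,  1.45637300e-04,
        -1.21666127e-04],
       [-1.57050465e-04, -2.88073341e-01,  9.57608336e-01,
        -1.88812529e-01],
       [ 0.00000000e+00,  0.00000000e+00,  0.00000000e+00,
         1.00000000e+00]])}
```

View pics/scene0.png

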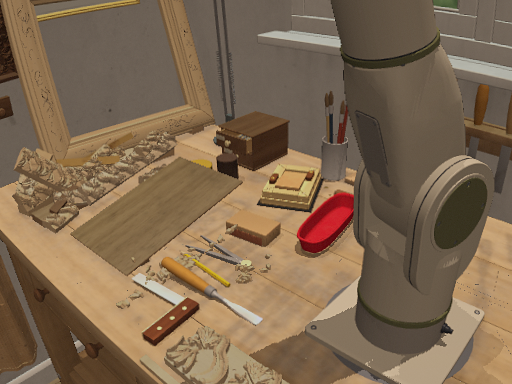

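View pics/top0.png

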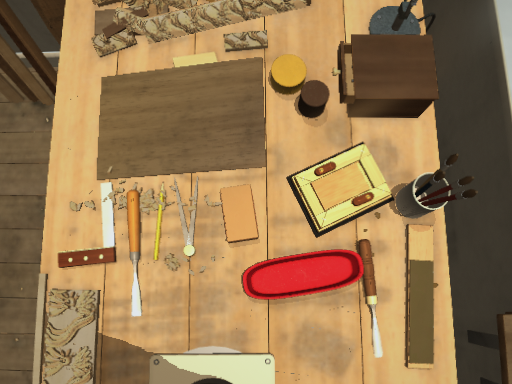

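View pics/wrist0.png

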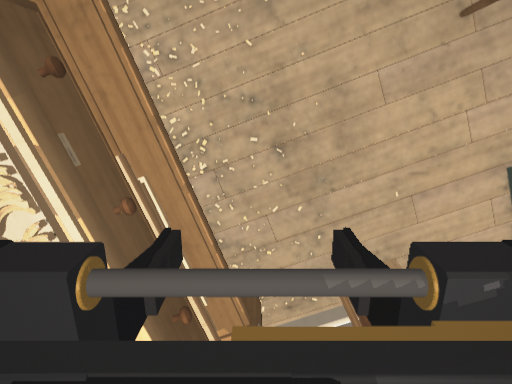

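The top view shows the frame at about (340,190), with turn buttons near (325,169) and (360,201). The wrist camera looks off the table. Next I'll zoom in and measure.

```bash
cat > h.py <<'E'
import numpy as np, cv2
from rig import bot
from scipy.spatial.transform import Rotation as R
def cam(name,st=None):
    i=bot.camera_info(name); f=192/np.tan(np.radians(i['vfov']/2))
    K=np.array([[f,0,i['cx']],[0,f,i['cy']],[0,0,1]]); d=np.array(i['distortion'],float)
    if 'rvec' in i:
        Rm=cv2.Rodrigues(np.array(i['rvec']))[0]; t=np.array(i['tvec'])
    else:
        T=np.eye(4);T[:3,:3]=R.from_euler('xyz',st['tool_rot']).as_matrix();T[:3,3]=st['tool_pos']
        W=np.linalg.inv(T@i['hand_eye']); Rm=W[:3,:3];t=W[:3,3]
    return K,d,Rm,t
def unproj(c,uv,z):
    K,d,Rm,t=c
    p=cv2.undistortPoints(np.array(uv,float).reshape(-1,1,2),K,d)[:,0]
    r=np.c_[p,np.ones(len(p))]@Rm; o=-Rm.T@t
    return o+r*((np.asarray(z)-o[2])/r[:,2])[:,None]
def proj(c,P):
    K,d,Rm,t=c
    return cv2.projectPoints(np.array(P,float).reshape(-1,1,3),cv2.Rodrigues(Rm)[0],t,K,d)[0][:,0]
def Tf(fp,P):
    x,y,a=fp; P=np.array(P,float); c,s=np.cos(a),np.sin(a)
    return np.c_[x+c*P[:,0]-s*P[:,1],y+s*P[:,0]+c*P[:,1],P[:,2]]
E
python3 - <<'E'
from h import *
im=bot.capture("top")
z=im[120:260,260:420]
cv2.imwrite("pics/topz.png",cv2.resize(z,None,fx=5,fy=5,interpolation=cv2.INTER_CUBIC)[:,:,::-1][:600])
im=bot.capture("scene"); z=im[140:230,240:360]
cv2.imwrite("pics/scz.png",cv2.resize(z,None,fx=6,fy=6,interpolation=cv2.INTER_CUBIC)[:,:,::-1])
c=cam("top")
for th in ["frame","board","button_a","sanding_block","dividers","pencil","board_end"]:
    for r in bot.trace("top",th)[:3]:
        m=r['mask'].astype(np.uint8); b=cv2.minAreaRect(cv2.findNonZero(m)); print(th,round(r['score'],2),r['box'],np.round(cv2.boxPoints(b),1).tolist(),m.sum())
print(proj(c,[[.5,0,0],[.5,-.2,0],[.6,-.2,0]]))
E
```

```text
frame 0.89 [289.1, 138.2, 390.7, 234.6] [[286.1000061035156, 176.10000610351562], [365.79998779296875, 138.39999389648438], [394.79998779296875, 199.89999389648438], [315.1000061035156, 237.5]] 4267
board 0.67 [310.0, 160.8, 369.6, 211.7] [[309.3999938964844, 182.8000030517578], [355.3999938964844, 159.8000030517578], [369.79998779296875, 188.60000610351562], [323.79998779296875, 211.60000610351562]] 1581
button_a 0.69 [354.9, 190.5, 375.2, 203.0] [[351.20001220703125, 198.8000030517578], [370.8999938964844, 190.3000030517578], [374.1000061035156, 197.89999389648438], [354.3999938964844, 206.39999389648438]] 169
button_a 0.57 [313.1, 164.5, 333.7, 177.3] [[313.6000061035156, 168.89999389648438], [332.79998779296875, 160.39999389648438], [336.0, 167.5], [316.79998779296875, 176.0]] 153
sanding_block 0.63 [219.6, 184.4, 256.1, 243.1] [[218.89999389648438, 186.5], [251.39999389648438, 182.39999389648438], [258.5, 239.10000610351562], [226.0, 243.10000610351562]] 1829
dividers 0.61 [178.1, 178.8, 200.7, 255.7] [[176.0, 181.0], [197.0, 181.0], [197.0, 255.0], [176.0, 255.0]] 568
pencil 0.65 [152.2, 181.5, 166.6, 258.2] [[153.0, 257.79998779296875], [158.89999389648438, 184.6999969482422], [163.8000030517578, 185.10000610351562], [157.8000030517578, 258.20001220703125]] 284
board_end 0.6 [311.2, 159.7, 369.8, 212.4] [[309.6000061035156, 180.89999389648438], [358.79998779296875, 160.0], [371.3999938964844, 189.60000610351562], [322.1000061035156, 210.5]] 1617
[[213.51147187 155.18822269]
 [312.42668026 154.36619005]
 [310.69614916 108.04084614]]
```

View pics/topz.png

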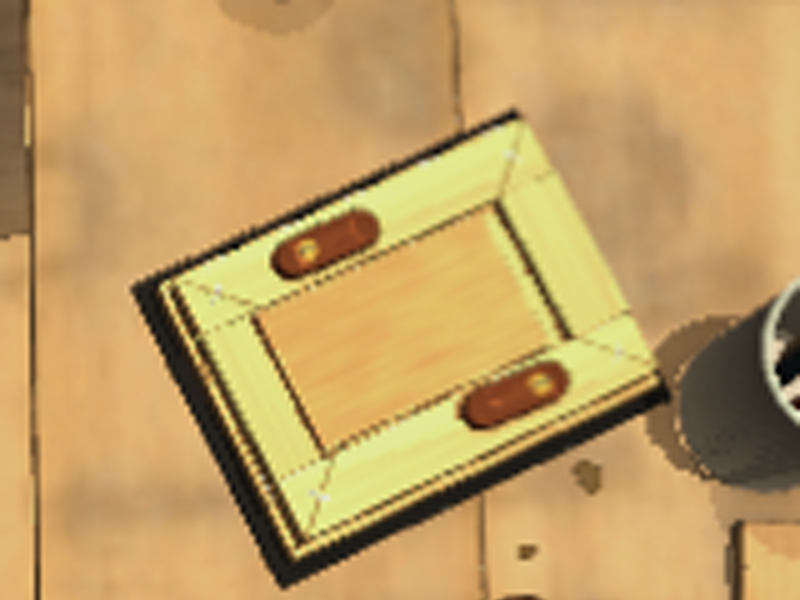

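View pics/scz.png

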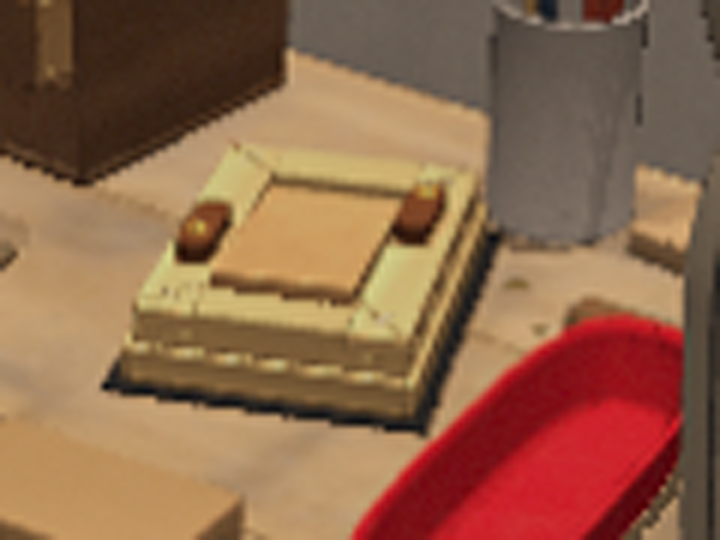

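Frame +y, with the board's raised end, is at the left in the top view (board edge about (311,183)–(325,211)). Button_a's screw is near (321.5,170) and button_b's near (368,196.5).

```bash
python3 - <<'E'
from h import *
from scipy.optimize import least_squares
c=cam("top")
z2=lambda p:(np.array(p)+.5)/5-.5+np.array([260,120])
obs=z2([[165,287],[520,115],[660,375],[295,548],[495,203],[570,338],[308,250],[541,383]])
def model(p):
    P=[[56,77,36],[56,-77,36],[-56,-77,36],[-56,77,36],[31,-52,36],[-31,-52,36],[42,p[3]*1000,47],[-42,p[4]*1000,47]]
    return proj(c,Tf(p[:3],np.array(P)/1000))
s=least_squares(lambda p:(model(p)-obs).ravel(),[.48,-.25,.44,.03,-.03])
print(s.x,np.round(s.fun,2), np.degrees(s.x[2]))
print(unproj(c,z2([[255,317],[325,455]]),.045))
print(bot.state()['t'])
E
```

```text
[ 0.42749784 -0.250075    0.43628796  0.02476535 -0.03129661] [ 0.48 -0.7  -0.27  0.89 -0.79 -0.58  0.99 -0.57 -0.44 -0.34 -0.3   0.8
  0.14  0.29  0.14  0.3 ] 24.99745878858684
[[ 0.430149   -0.18878685  0.045     ]
 [ 0.37690055 -0.21333433  0.045     ]]
0.6
```

```bash
cat >> h.py <<'E'
FP=[0.4275,-0.2501,np.radians(25)]
def rows(targets,st=None):
    """targets: list of (x,y,z,yaw) world; prints rows from measured state"""
    st=st or bot.state(); p=np.array(st['tool_pos']); yaw=st['tool_rot'][2]; out=[]
    for T in targets:
        g=np.array(T[:3]); dy=(T[3]-yaw+np.pi)%(2*np.pi)-np.pi
        n=int(max(np.ceil(np.linalg.norm(g-p)/.040),np.ceil(abs(np.degrees(dy))/7.0),1))
        for k in range(n):
            d=(g-p)/n
            Rm=(R.from_euler('z',yaw+dy*k/n)*R.from_euler('x',np.pi)).as_matrix()
            out.append(([round(float(v),1) for v in Rm.T@d*1000],round(-float(np.degrees(dy))/n,2)))
        p=g;yaw=yaw+dy
    for i in range(0,len(out),5): print([list(o) for o in out[i:i+5]])
def fw(x,y,z,fp=None):
    fp=fp or FP; q=Tf(fp,[[x/1e3,y/1e3,z/1e3]])[0]; return (*q,fp[2]+np.pi/2)
E
python3 - <<'E'
from h import *
ct,cs=cam("top"),cam("scene")
for z in (.1,.15,.2,.25):
    print(z,proj(cs,unproj(ct,[[452,158],[474,194],[345,45],[437,37],[350,117]],z)).round())
print(unproj(ct,[[352,117],[342,100],[435,117],[427,205]],0.0), unproj(ct,[[352,117],[342,100],[435,117]],0.1))
v=fw(0,-50,260)
rows([(.42,.45,.26,2.6),(.55,.2,.26,2.3),v])
E
```

```text
0.1 [[326. 130.]
 [353. 132.]
 [220. 130.]
 [259. 112.]
 [260. 143.]]
0.15 [[326. 116.]
 [353. 118.]
 [224. 117.]
 [261. 100.]
 [262. 128.]]
0.2 [[326. 101.]
 [352. 103.]
 [227. 102.]
 [263.  87.]
 [265. 112.]]
0.25 [[327.  85.]
 [352.  87.]
 [231.  86.]
 [266.  73.]
 [268.  94.]]
[[ 0.57992655 -0.28498726  0.        ]
 [ 0.61767161 -0.26612799  0.        ]
 [ 0.57989965 -0.46012124  0.        ]
 [ 0.39359225 -0.42634923  0.        ]] [[ 0.54102311 -0.26250976  0.1       ]
 [ 0.57450259 -0.24578179  0.1       ]
 [ 0.54099925 -0.41785177  0.1       ]]
[[[-33.4, -8.0, -9.1], 1.48], [[-33.6, -7.1, -9.1], 1.48], [[-33.8, -6.2, -9.1], 1.48], [[-34.0, -5.3, -9.1], 1.48], [[-34.1, -4.5, -9.1], 1.48]]
[[[-34.2, -3.6, -9.1], 1.48], [[-34.3, -2.7, -9.1], 1.48], [[-30.0, -18.4, -0.0], 2.15], [[-30.7, -17.3, -0.0], 2.15], [[-31.3, -16.1, -0.0], 2.15]]
[[[-31.9, -14.9, -0.0], 2.15], [[-32.4, -13.7, -0.0], 2.15], [[-32.9, -12.5, -0.0], 2.15], [[-33.4, -11.2, -0.0], 2.15], [[-33.8, -10.0, -0.0], 2.15]]
[[[-23.2, -31.2, -0.0], 1.29], [[-23.9, -30.7, -0.0], 1.29], [[-24.6, -30.1, -0.0], 1.29], [[-25.3, -29.6, -0.0], 1.29], [[-25.9, -29.0, -0.0], 1.29]]
[[[-26.6, -28.4, -0.0], 1.29], [[-27.2, -27.8, -0.0], 1.29], [[-27.8, -27.2, -0.0], 1.29], [[-28.4, -26.5, -0.0], 1.29], [[-29.0, -25.9, -0.0], 1.29]]
[[[-29.6, -25.2, -0.0], 1.29], [[-30.2, -24.6, -0.0], 1.29], [[-30.7, -23.9, -0.0], 1.29]]
```

Emit:
carry_out:
  moves:
    - [[-33, -8, -9], 1.5]
    - [[-33, -7, -9], 1.5]
    - [[-34, -6, -9], 1.5]
    - [[-34, -5, -9], 1.5]
    - [[-34, -4, -9], 1.5]
  grip: 0

```text
t: 1.02
tool_pos: [0.3638, 0.4886, 0.242]
tool_rot: [3.141, 0.0, 2.649]
force: [0.8, -0.1, -0.4]
opening: 0.0614
```

Emit:
carry_out:
  moves:
    - [[-34, -4, -9], 1.5]
    - [[-34, -3, -9], 1.5]
    - [[-30, -18, 0], 2]
    - [[-31, -17, 0], 2]
    - [[-31, -16, 0], 2]

```text
t: 1.43
tool_pos: [0.4687, 0.3561, 0.2595]
tool_rot: [3.141, 0.0, 2.491]
force: [-0.4, 1.2, -1.1]
opening: 0.0281
```

Emit:
carry_out:
  moves:
    - [[-32, -15, 0], 2]
    - [[-32, -14, 0], 2]
    - [[-33, -12, 0], 2]
    - [[-33, -11, 0], 2]
    - [[-34, -10, 0], 2]

```text
t: 1.85
tool_pos: [0.5511, 0.2013, 0.2596]
tool_rot: [3.141, -0.0, 2.317]
force: [0.3, 1.2, -0.3]
opening: 0.0017
```

```bash
python3 - <<'E'
from h import *
s=bot.state(); print(s['t'],s['qpos'],s['tool_pos'],s['tool_rot'],s['force'],s['opening'])
rows([fw(0,-50,260)])
E
```

```text
1.85 [-0.6645565   0.21916516  0.2839419   1.48270309 -0.06171934  1.44786864
  0.3665099 ] [0.55110735 0.20133134 0.25962544] [ 3.14092255e+00 -7.78552214e-05  2.31682504e+00] [ 0.25127251  1.20051887 -0.3433651 ] 0.001674736675454172
[[[-22.7, -31.7, -0.0], 1.36], [[-23.5, -31.2, -0.0], 1.36], [[-24.2, -30.6, -0.0], 1.36], [[-24.9, -30.0, -0.0], 1.36], [[-25.6, -29.4, -0.0], 1.36]]
[[[-26.3, -28.8, -0.0], 1.36], [[-27.0, -28.2, -0.0], 1.36], [[-27.7, -27.5, -0.0], 1.36], [[-28.3, -26.8, -0.0], 1.36], [[-28.9, -26.2, -0.0], 1.36]]
[[[-29.6, -25.5, -0.0], 1.36], [[-30.2, -24.8, -0.0], 1.36], [[-30.7, -24.0, -0.0], 1.36]]
```

Emit:
carry_out:
  moves:
    - [[-23, -32, 0], 1.4]
    - [[-23, -31, 0], 1.4]
    - [[-24, -31, 0], 1.4]
    - [[-25, -30, 0], 1.4]
    - [[-26, -29, 0], 1.4]

```text
t: 2.27
tool_pos: [0.5105, 0.0098, 0.2595]
tool_rot: [3.141, -0.0, 2.195]
force: [0.6, -0.2, 1.3]
opening: 0.0005
```

Emit:
carry_out:
  moves:
    - [[-26, -29, 0], 1.4]
    - [[-27, -28, 0], 1.4]
    - [[-28, -27, 0], 1.4]
    - [[-28, -27, 0], 1.4]
    - [[-29, -26, 0], 1.4]

```text
t: 2.68
tool_pos: [0.4708, -0.1806, 0.2597]
tool_rot: [3.14, 0.0, 2.073]
force: [0.4, -0.5, 0.9]
opening: 0.0005
```

Emit:
carry_out:
  moves:
    - [[-30, -25, 0], 1.3]
    - [[-30, -25, 0], 1.3]
    - [[-30, -24, 0], 1.3]
    - [[0, 0, 0], 0]
    - [[0, 0, 0], 0]

```text
t: 3.1
tool_pos: [0.4464, -0.2952, 0.2594]
tool_rot: [-3.141, 0.001, 2.001]
force: [0.8, 0.7, 0.2]
opening: 0.0006
```

```bash
python3 - <<'E'
from h import *
s=bot.state(); print(s['t'],s['qpos'],s['tool_pos'],s['tool_rot'],s['force'],s['opening'])
im=bot.capture("wrist"); cv2.imwrite("pics/w1.png",im[:,:,::-1]); np.save("w1.npy",np.r_[s['tool_pos'],s['tool_rot']])
E
```

```text
3.1 [-0.16410613  0.10507523  0.72497319  1.63253229 -0.06977125  1.43035874
  0.99819951] [ 0.44638592 -0.29522351  0.25941758] [-3.14130042e+00  5.04997082e-04  2.00110927e+00] [0.7591288  0.74509769 0.1753069 ] 0.0006124676932625393
```

View pics/w1.png

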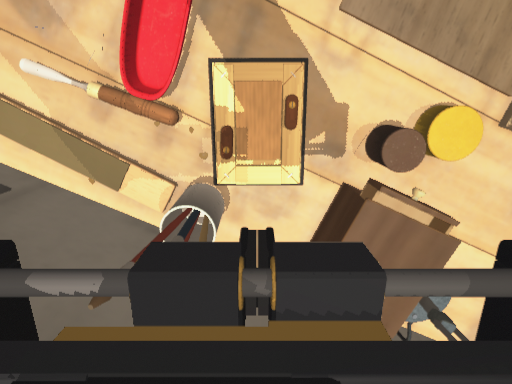

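The wrist image shows the frame (pixels about 209–307 × 58–186), with both button screws visible. I'll zoom in with the model overlaid.

```bash
cat > ov.py <<'E'
from h import *
def pts(fp,ya,yb):
    P=[[56,77,36],[56,-77,36],[-56,-77,36],[-56,77,36],[31,-52,36],[-31,-52,36],[31,52,36],[-31,52,36],[42,ya,47],[-42,yb,47]]
    return Tf(fp,np.array(P)/1000)
E
python3 - <<'E'
from ov import *
a=np.load("w1.npy"); c=cam("wrist",dict(tool_pos=a[:3],tool_rot=a[3:]))
im=cv2.imread("pics/w1.png")[50:195,195:320]
z=cv2.resize(im,None,fx=4,fy=4,interpolation=cv2.INTER_CUBIC)
cv2.imwrite("pics/w1a.png",z)
for p in proj(c,pts(FP,24.8,-31.3)): cv2.circle(z,tuple(int(v) for v in (p-[195,50]+.5)*4),3,(255,0,255),1)
cv2.imwrite("pics/w1b.png",z)
E
```

```text
(no output)
```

View pics/w1a.png

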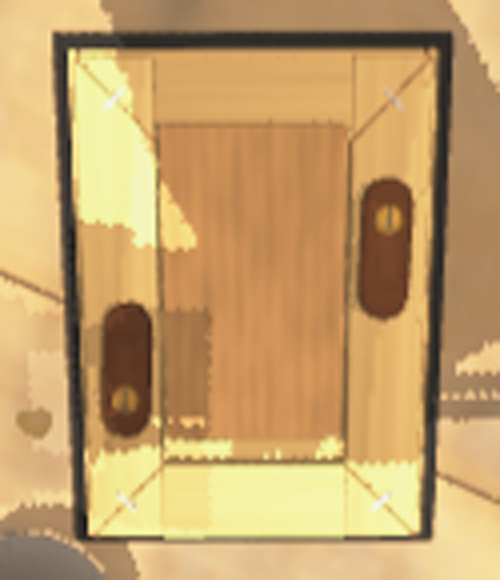

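View pics/w1b.png

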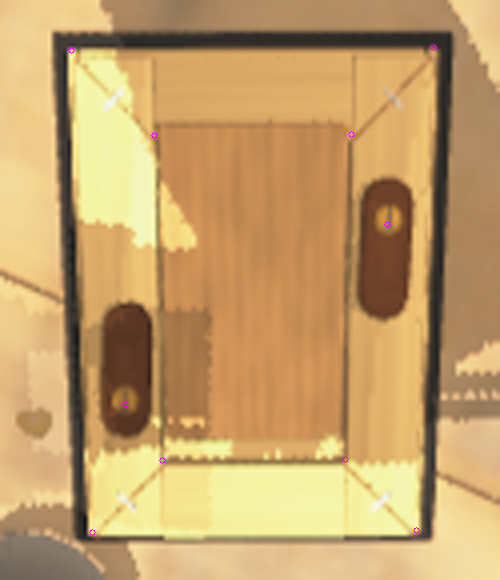

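```bash
python3 - <<'E'
from ov import *
a=np.load("w1.npy"); c=cam("wrist",dict(tool_pos=a[:3],tool_rot=a[3:]))
q=unproj(c,(np.array([[160,124],[346,124]])+.5)/4-.5+[195,50],.044)
x,y,t=FP; d=q[:,:2]-[x,y]; print(np.c_[d@[np.cos(t),np.sin(t)],d@[-np.sin(t),np.cos(t)]]*1e3)
rows([fw(0,90,200),fw(0,82,60),fw(0,82,39.5)])
E
```

```text
[[-28.42002774  54.76906742]
 [ 28.92129948  54.42092145]]
[[[34.4, -0.0, 14.8], -0.04], [[34.4, 0.0, 14.8], -0.04], [[34.4, 0.0, 14.8], -0.04], [[34.4, 0.0, 14.8], -0.04], [[-2.0, -0.0, 35.0], -0.0]]
[[[-2.0, -0.0, 35.0], -0.0], [[-2.0, -0.0, 35.0], -0.0], [[-2.0, -0.0, 35.0], -0.0], [[-0.0, -0.0, 20.5], -0.0]]
```

Emit:
carry_out:
  moves:
    - [[34, 0, 15], 0]
    - [[34, 0, 15], 0]
    - [[34, 0, 15], 0]
    - [[35, 0, 15], 0]
    - [[-2, 0, 35], 0]

```text
t: 3.57
tool_pos: [0.3917, -0.164, 0.1667]
tool_rot: [3.134, 0.0, 2.014]
force: [2.6, 0.2, -0.2]
opening: 0.0006
```

Emit:
carry_out:
  moves:
    - [[-2, 0, 35], 0]
    - [[-2, 0, 35], 0]
    - [[-2, 0, 30], 0]
    - [[0, 0, 0], 0]
    - [[0, 0, 0], 0]

```text
t: 3.98
tool_pos: [0.3926, -0.1748, 0.0642]
tool_rot: [-3.139, -0.001, 2.008]
force: [0.3, -0.1, 0.6]
opening: 0.0005
```

```bash
python3 - <<'E'
from ov import *
s=bot.state(); print(s['t'],s['tool_pos'],s['tool_rot'],s['force'])
x,y,t=FP; d=s['tool_pos'][:2]-[x,y]; print(d@[np.cos(t),np.sin(t)],d@[-np.sin(t),np.cos(t)])
rows([fw(0,82,39.5)])
im=bot.capture("wrist"); cv2.imwrite("pics/w2.png",im[:,:,::-1])
im=bot.capture("scene"); z=im[120:230,220:360]
cv2.imwrite("pics/s2.png",cv2.resize(z,None,fx=5,fy=5,interpolation=cv2.INTER_CUBIC)[:,:,::-1])
E
```

```text
3.9833 [ 0.39260194 -0.17484499  0.06416114] [-3.13911781e+00 -1.20744601e-03  2.00757733e+00] [ 0.29014558 -0.12788314  0.57242309]
0.00017575527294464303 0.0829527561032941
[[[-1.0, -0.2, 24.7], 0.03]]
```

View pics/w2.png

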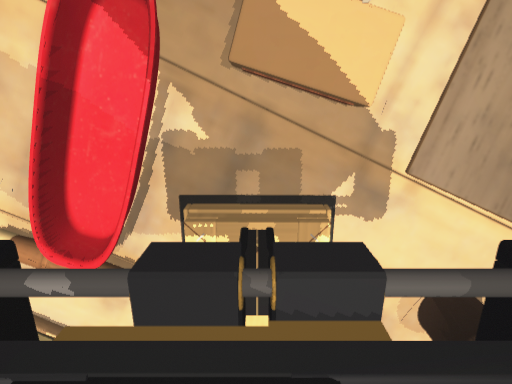

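View pics/s2.png

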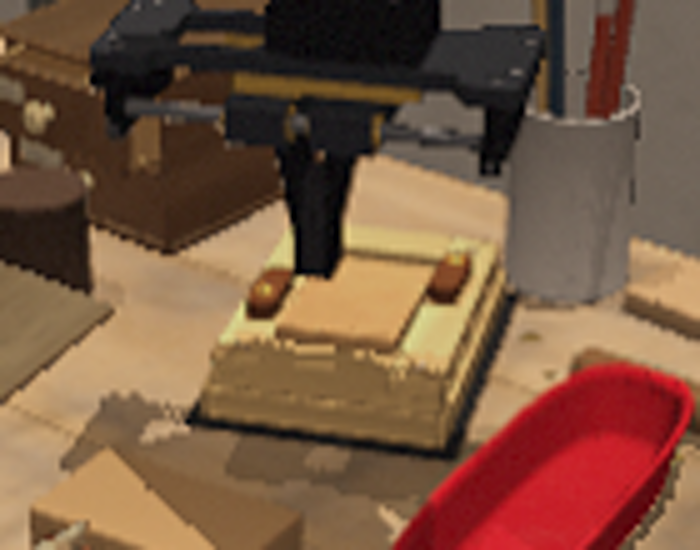

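```bash
python3 - <<'E'
from ov import *
c=cam("scene"); s=bot.state()
q=np.vstack([s['tool_pos'],Tf(FP,np.array([[0,77,36],[56,77,36],[-56,77,36],[0,52,36],[0,0,36],[42,26,47]])/1e3)])
print(((proj(c,q)-[220,120]+.5)*5).round())
E
```

```text
[[320. 319.]
 [326. 372.]
 [211. 357.]
 [443. 386.]
 [338. 347.]
 [363. 298.]
 [268. 292.]]
```

```bash
python3 - <<'E'
from ov import *
im=bot.capture("scene").copy(); c=cam("scene"); s=bot.state()
from scipy.spatial.transform import Rotation as R
Rm=R.from_euler('xyz',s['tool_rot']).as_matrix()
P=np.array([s['tool_pos']+Rm@np.array([0,0,-k/1e3]) for k in (0,19,38,70)])
P=np.vstack([P,[s['tool_pos']+Rm@np.array(v)/1e3 for v in ([0,95,-70],[0,-95,-70],[0,117/2,-70])]])
z=cv2.resize(im[120:230,220:360],None,fx=5,fy=5,interpolation=cv2.INTER_NEAREST)[:,:,::-1].copy()
for p in proj(c,P): cv2.circle(z,tuple(int(v) for v in (p-[220,120]+.5)*5),4,(255,0,255),1)
cv2.imwrite("pics/s3.png",z)
im=bot.capture("top").copy(); c=cam("top")
z=cv2.resize(im[110:260,260:420],None,fx=4,fy=4,interpolation=cv2.INTER_NEAREST)[:,:,::-1].copy()
for p in proj(c,P): cv2.circle(z,tuple(int(v) for v in (p-[260,110]+.5)*4),4,(255,0,255),1)
cv2.imwrite("pics/t3.png",z)
E
```

```text
(no output)
```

View pics/s3.png

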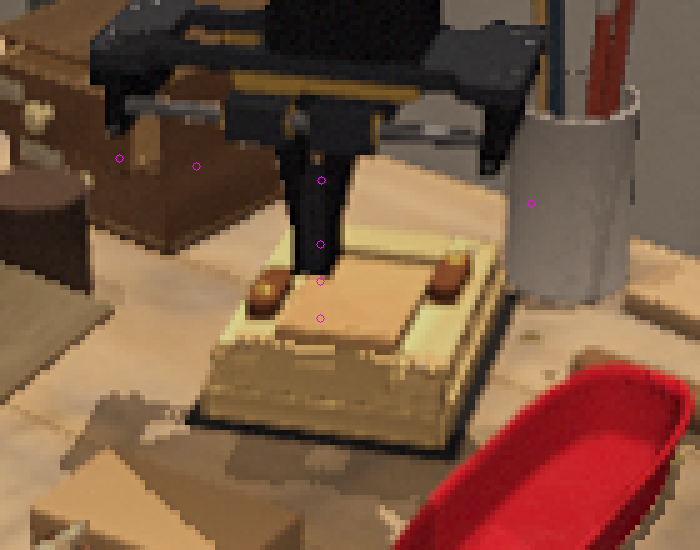

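View pics/t3.png

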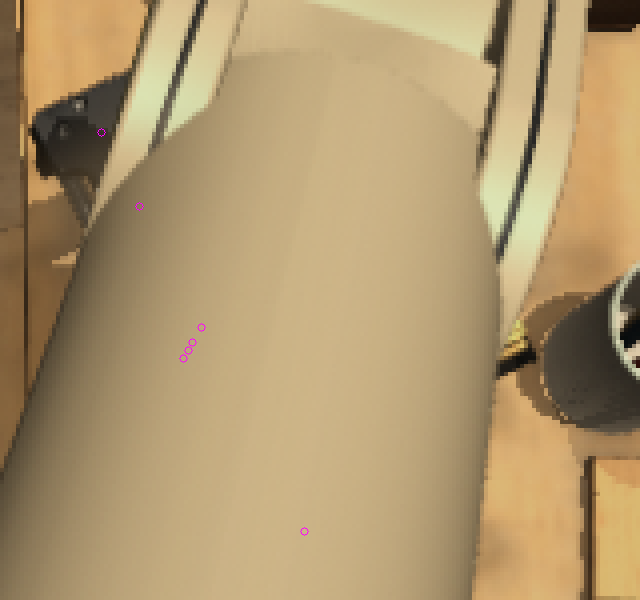

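```bash
python3 - <<'E'
from ov import *
s=bot.state(); c=cam("wrist",s); im=cv2.imread("pics/w2.png")
P=pts(FP,26,-30); P=np.vstack([P,Tf(FP,np.array([[56,77,0],[-56,77,0],[59,80,0],[-59,80,0]])/1e3),[s['tool_pos']]])
print(proj(c,P).round(1))
for p in proj(c,P):
  if abs(p).max()<1000: cv2.circle(im,tuple(int(round(v)) for v in p),2,(255,0,255),1)
z=cv2.resize(im[170:270,150:360],None,fx=3.5,fy=3.5,interpolation=cv2.INTER_NEAREST)
cv2.imwrite("pics/w2b.png",z)
E
```

```text
[[327.9 215.8]
 [316.6 375.6]
 [192.5 375.9]
 [180.2 216. ]
 [289.8 353.2]
 [219.3 353.4]
 [293.8 245.8]
 [214.5 245.9]
 [308.6 282.8]
 [203.5 342.4]
 [318.6 201.1]
 [189.9 201.3]
 [322.3 197.8]
 [186.3 198. ]
 [256.4 226.3]]
```

View pics/w2b.png

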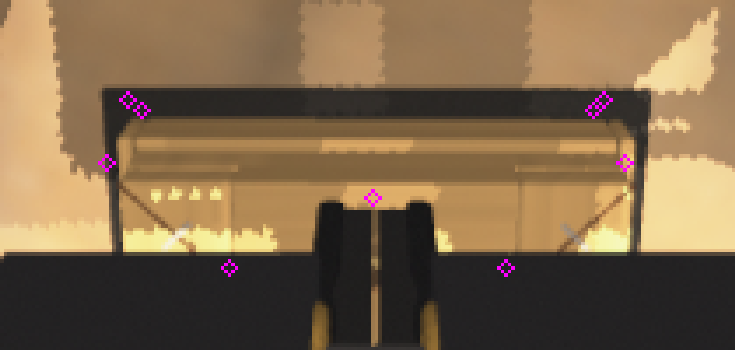

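```bash
python3 - <<'E'
from ov import *
im=bot.capture("scene").copy(); c=cam("scene"); s=bot.state(); print(s['tool_pos'],s['qpos'])
P=np.vstack([pts(FP,26,-30),Tf(FP,np.array([[56,77,0],[-56,77,0],[-56,-77,0]])/1e3)])
z=cv2.resize(im[150:215,250:330],None,fx=8,fy=8,interpolation=cv2.INTER_NEAREST)[:,:,::-1].copy()
for p in proj(c,P): cv2.circle(z,tuple(int(v) for v in (p-[250,150]+.5)*8),4,(255,0,255),1)
cv2.imwrite("pics/s4.png",z)
E
```

```text
[ 0.39451927 -0.17586909  0.06597452] [-0.29747483  0.00743005  0.62330527  2.13090946 -0.00642789  1.00184681
  0.76488061]
```

View pics/s4.png

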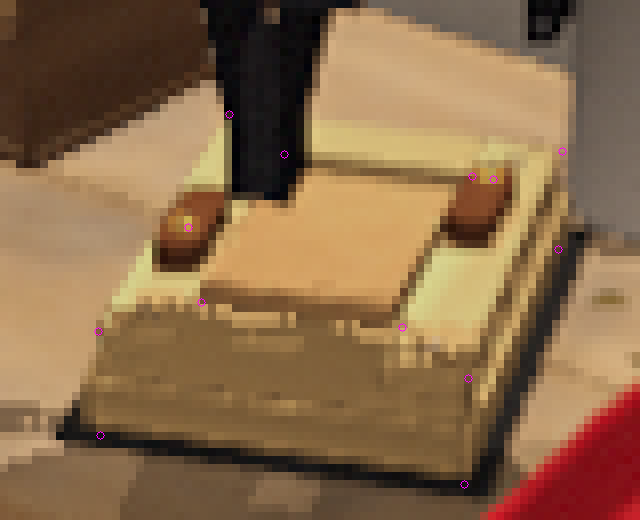

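The scene view disagrees with the reported pose: the fingertips show at about (283,174), some 22 mm above where the reported TCP projects. The wrist view's finger edge, at row 228 instead of about 212, agrees with that. I'll go down in small steps and check by picture and force.

Emit:
carry_out:
  moves:
    - [[0, 0, 6], 0]
    - [[0, 0, 6], 0]
    - [[0, 0, 6], 0]
    - [[0, 0, 0], 0]
    - [[0, 0, 0], 0]

```text
t: 4.65
tool_pos: [0.3927, -0.1759, 0.0458]
tool_rot: [-3.14, -0.001, 2.006]
force: [0.5, -0.2, 0.7]
opening: 0.0007
```

```bash
cat > look.py <<'E'
import sys
from ov import *
n=sys.argv[1]
S=[]
s=bot.state(); im=bot.capture("scene").copy(); c=cam("scene"); print(s['t'],s['tool_pos'],s['tool_rot'],s['force'])
x,y,t=FP; d=s['tool_pos'][:2]-[x,y]; print("frame xy",d@[np.cos(t),np.sin(t)],d@[-np.sin(t),np.cos(t)])
Rm=R.from_euler('xyz',s['tool_rot']).as_matrix()
P=np.array([s['tool_pos']+Rm@np.array([0,0,-k/1e3]) for k in (0,10,20,30)])
z=cv2.resize(im[150:215,250:330],None,fx=8,fy=8,interpolation=cv2.INTER_NEAREST)[:,:,::-1].copy()
for p in proj(c,P): cv2.circle(z,tuple(int(v) for v in (p-[250,150]+.5)*8),4,(255,0,255),1)
cv2.imwrite(f"pics/{n}s.png",z)
if len(sys.argv)>2:
    im=bot.capture("wrist"); cv2.imwrite(f"pics/{n}w.png",im[:,:,::-1])
E
python3 look.py d1 w
```

```text
4.65 [ 0.39268806 -0.17589951  0.04581134] [-3.14041240e+00 -5.35559207e-04  2.00574722e+00] [ 0.49310687 -0.22187127  0.71188065]
frame xy -0.0001918562245387085 0.08196064146449568
```

View pics/d1s.png

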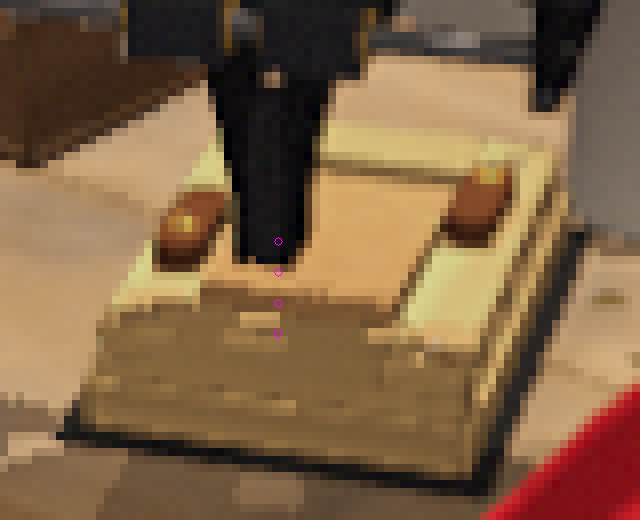

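View pics/d1w.png

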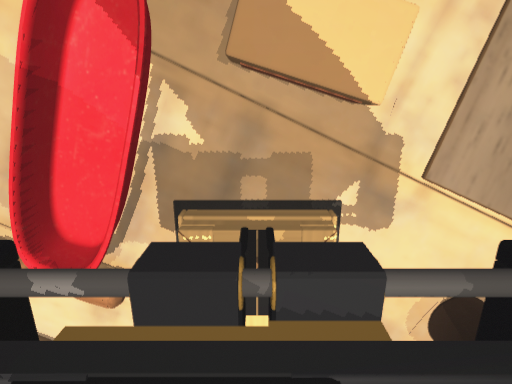

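Emit:
carry_out:
  moves:
    - [[-3, 0, 1.5], 0]
    - [[-3, 0, 1.5], 0]
    - [[0, 0, 1], 0]
    - [[0, 0, 1], 0]
    - [[0, 0, 1], 0]

```text
t: 5.17
tool_pos: [0.3957, -0.1814, 0.0402]
tool_rot: [-3.142, -0.0, 2.006]
force: [1.4, -0.5, 0.7]
opening: 0.0004
```

Emit:
carry_out:
  moves:
    - [[0, 0, 1], 0]
    - [[0, 0, 1], 0]
    - [[0, 0, 0], 0]
    - [[0, 0, 1], 0]
    - [[0, 0, 0], 0]

```text
t: 5.58
tool_pos: [0.3957, -0.1813, 0.0372]
tool_rot: [-3.142, -0.0, 2.006]
force: [0.7, -0.5, -0.4]
opening: 0.0002
```

Emit:
carry_out:
  moves:
    - [[0, 0, 1], 0]
    - [[0, 0, 0], 0]
    - [[0, 0, 1], 0]
    - [[0, 0, 0], 0]
    - [[0, 0, 0], 0]

```text
t: 6.0
tool_pos: [0.3957, -0.1814, 0.0353]
tool_rot: [-3.142, -0.0, 2.006]
force: [-0.2, -0.1, -0.6]
opening: 0.0002
```

```bash
python3 look.py d2 w
```

```text
6.0 [ 0.39565523 -0.18135306  0.03526288] [-3.14151491e+00 -1.29860734e-04  2.00587534e+00] [-0.17445638 -0.12103165 -0.56524162]
frame xy 0.00019254675945058283 0.0757640642348055
```

View pics/d2s.png

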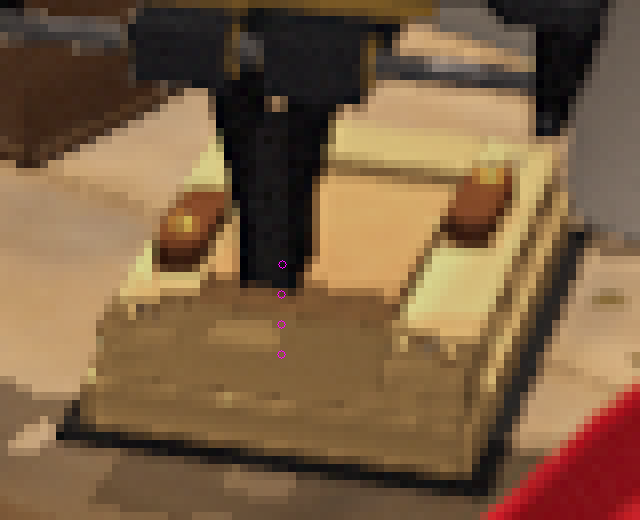

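Emit:
carry_out:
  moves:
    - [[0, 0, 2], 0]
    - [[0, 0, 2], 0]
    - [[0, 0, 2], 0]
    - [[0, 0, 2], 0]
    - [[0, 0, 0], 0]

```text
t: 6.52
tool_pos: [0.3954, -0.1813, 0.0268]
tool_rot: [-3.141, -0.0, 2.006]
force: [0.4, -0.1, -0.9]
opening: -0.0
```

Emit:
carry_out:
  moves:
    - [[0, 0, 1], 0]
    - [[0, 0, 1], 0]
    - [[0, 0, 1], 0]
    - [[0, 0, 1], 0]
    - [[0, 0, 0], 0]

```text
t: 6.93
tool_pos: [0.3956, -0.1813, 0.0232]
tool_rot: [-3.141, -0.0, 2.006]
force: [-0.3, 0.1, -0.3]
opening: 0.0003
```

```bash
python3 look.py d3 w
```

```text
6.9333 [ 0.39563267 -0.18133789  0.02315202] [-3.14144366e+00 -1.27937679e-04  2.00590337e+00] [-0.33186078  0.1168823  -0.31939337]
frame xy 0.0001785181079621455 0.0757873487354733
```

View pics/d3s.png

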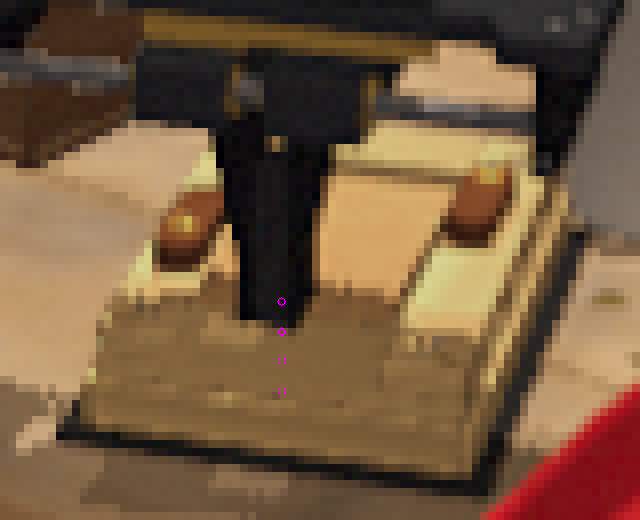

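View pics/d3w.png

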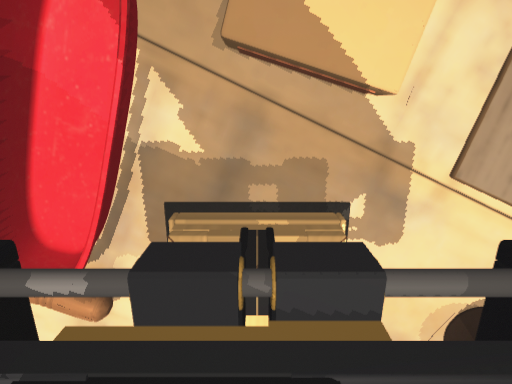

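Emit:
carry_out:
  moves:
    - [[0, 0, 1], 0]
    - [[0, 0, 1], 0]
    - [[0, 0, 1], 0]
    - [[0, 0, 1], 0]
    - [[0, 0, 0], 0]

```text
t: 7.45
tool_pos: [0.3955, -0.1813, 0.0191]
tool_rot: [-3.141, -0.0, 2.006]
force: [-0.6, 0.4, 0.3]
opening: 0.0008
```

Emit:
carry_out:
  moves:
    - [[0, 0, 1], 0]
    - [[0, 0, 0], 0]
    - [[0, 0, 1], 0]
    - [[0, 0, 0], 0]
    - [[0, 0, 0], 0]

```text
t: 7.87
tool_pos: [0.3957, -0.1813, 0.0173]
tool_rot: [-3.142, -0.0, 2.006]
force: [0.9, -0.4, 0.4]
opening: 0.0004
```

```bash
python3 look.py d4 w
```

```text
7.8667 [ 0.39565262 -0.18132495  0.01725972] [-3.14153653e+00 -1.70543241e-04  2.00584182e+00] [ 0.94579957 -0.42730443  0.42028819]
frame xy 0.00020206249684646306 0.07579064297298464
```

View pics/d4s.png

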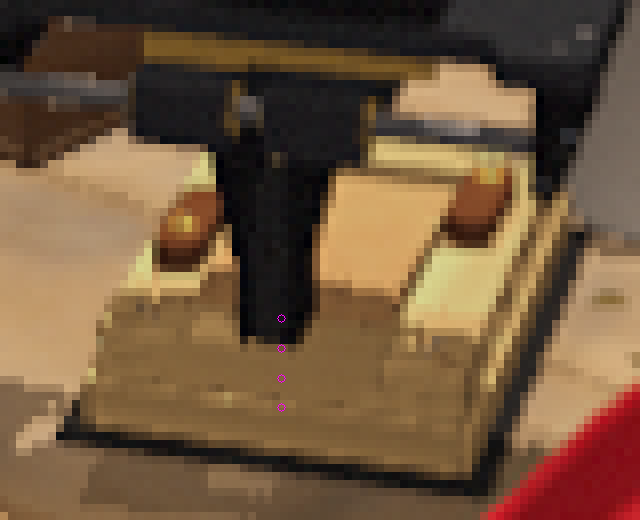

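Emit:
carry_out:
  moves:
    - [[0, 0, 1], 0]
    - [[0, 0, 0], 0]
    - [[0, 0, 0.5], 0]
    - [[0, 0, 0], 0]
    - [[0, 0, 0], 0]

```text
t: 8.38
tool_pos: [0.3957, -0.1813, 0.0158]
tool_rot: [-3.142, -0.0, 2.006]
force: [0.1, 0.3, -0.3]
opening: 0.0001
```

Emit:
carry_out:
  moves:
    - [[0, 0, 0.5], 0]
    - [[0, 0, 0], 0]
    - [[0, 0, 0], 0]
    - [[0, 0, 0], 0]
    - [[0, 0, 0], 0]

```text
t: 8.8
tool_pos: [0.3957, -0.1814, 0.0153]
tool_rot: [3.142, -0.0, 2.006]
force: [0.8, 0.6, 0.1]
opening: 0.0008
```

Emit:
carry_out:
  moves:
    - [[0, 0, 0.5], 0]
    - [[0, 0, 0], 0]
    - [[0, 0, 0.5], 0]
    - [[0, 0, 0], 0]
    - [[0, 0, 0], 0]

```text
t: 9.22
tool_pos: [0.3957, -0.1813, 0.0143]
tool_rot: [-3.142, -0.0, 2.006]
force: [0.4, -0.1, -0.2]
opening: 0.0006
```

Emit:
carry_out:
  moves:
    - [[0, 0, 0.5], 0]
    - [[0, 0, 0], 0]
    - [[0, 0, 0.5], 0]
    - [[0, 0, 0], 0]
    - [[0, 0, 0], 0]

```text
t: 9.63
tool_pos: [0.3957, -0.1813, 0.0133]
tool_rot: [-3.142, -0.0, 2.006]
force: [-0.4, 0.8, -0.4]
opening: 0.0006
```

```bash
python3 look.py d5 w
```

```text
9.6333 [ 0.39565646 -0.18134788  0.01327524] [-3.14155735e+00 -1.37211362e-04  2.00582198e+00] [-0.35550904  0.75115194 -0.41834618]
frame xy 0.00019585115482011106 0.0757682402588193
```

View pics/d5s.png

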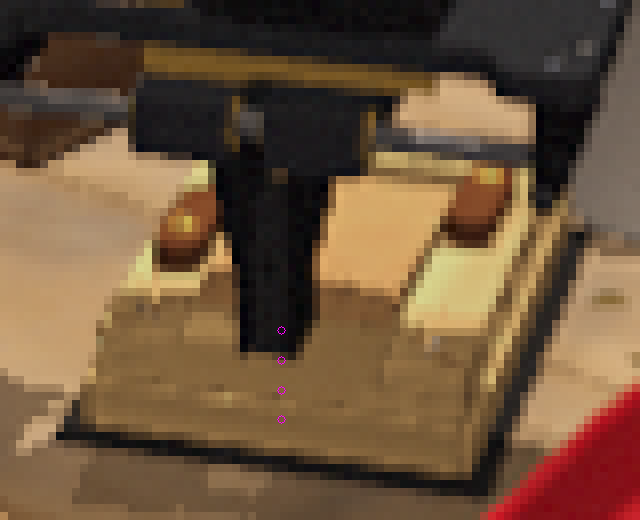

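View pics/d5w.png

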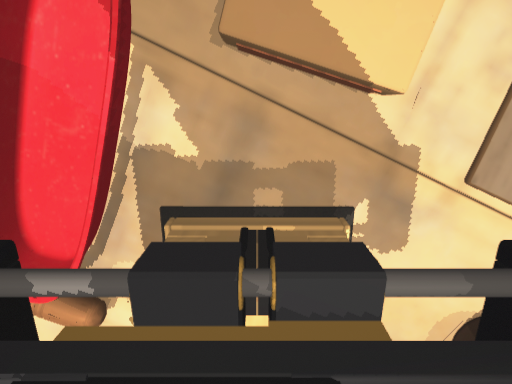

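Emit:
carry_out:
  moves:
    - [[-2, 0, 0], 0]
    - [[-2, 0, 0], 0]
    - [[-2, 0, 0], 0]
    - [[-2, 0, 0], 0]
    - [[0, 0, 0], 0]

```text
t: 10.15
tool_pos: [0.3993, -0.1891, 0.0134]
tool_rot: [3.142, 0.0, 2.006]
force: [0.0, -0.7, 0.3]
opening: 0.0006
```

Emit:
carry_out:
  moves:
    - [[-1, 0, 0], 0]
    - [[-1, 0, 0], 0]
    - [[-1, 0, 0], 0]
    - [[-1, 0, 0], 0]
    - [[0, 0, 0], 0]

```text
t: 10.57
tool_pos: [0.4008, -0.1924, 0.0133]
tool_rot: [3.142, 0.0, 2.006]
force: [-0.3, 0.2, -0.4]
opening: 0.0005
```

```bash
python3 look.py d6 w
```

```text
10.5667 [ 0.40082965 -0.1923858   0.01330726] [3.14156876e+00 1.60227892e-05 2.00580909e+00] [-0.31792171  0.15363376 -0.44056194]
frame xy 0.00021952989894271835 0.06357821077185748
```

View pics/d6s.png

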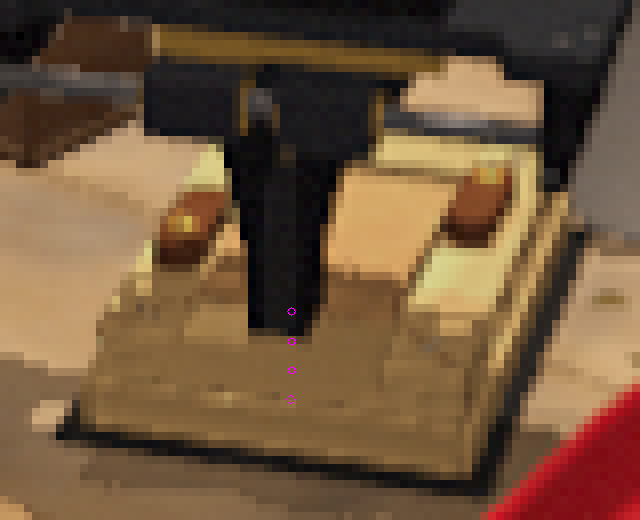

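Emit:
carry_out:
  moves:
    - [[-1, 0, 0], 0]
    - [[-1, 0, 0], 0]
    - [[-1, 0, 0], 0]
    - [[0, 0, 0], 0]
    - [[0, 0, 0], 0]

```text
t: 11.08
tool_pos: [0.4021, -0.1951, 0.0133]
tool_rot: [3.142, 0.0, 2.006]
force: [0.5, 0.3, 0.2]
opening: 0.0003
```

```bash
python3 look.py d7 w; python3 - <<'E'
import cv2,numpy as np
a=cv2.imread("pics/d4s.png");b=cv2.imread("pics/d7s.png")
z=np.clip(np.hstack([a[150:400,100:500],b[150:400,100:500]]).astype(float)*1.6,0,255).astype(np.uint8)
cv2.imwrite("pics/cmp7.png",z)
E
```

```text
11.0833 [ 0.40211242 -0.19508042  0.01334047] [3.14150383e+00 1.08340041e-04 2.00575620e+00] [0.50751592 0.28102006 0.20979504]
frame xy 0.00024331310412677152 0.06059392545673923
```

View pics/cmp7.png

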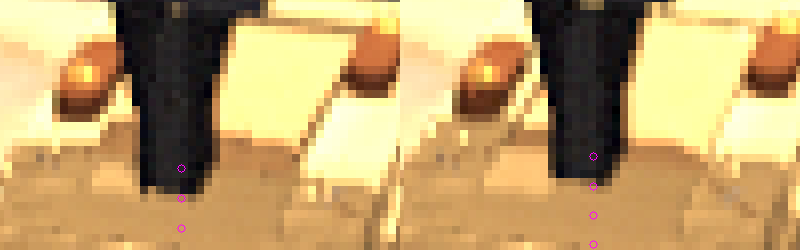

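Emit:
carry_out:
  moves:
    - [[-1, 0, 0], 0]
    - [[0, 0, 0], 0]
    - [[-0.5, 0, 0], 0]
    - [[0, 0, 0], 0]
    - [[0, 0, 0], 0]

```text
t: 11.6
tool_pos: [0.4027, -0.1963, 0.0133]
tool_rot: [3.142, -0.0, 2.006]
force: [-0.3, -0.1, -0.3]
opening: 0.0006
```

```bash
python3 look.py d8 w; python3 - <<'E'
import cv2,numpy as np
a=cv2.imread("pics/d6s.png");b=cv2.imread("pics/d8s.png")
z=np.clip(np.hstack([a[150:400,100:500],b[150:400,100:500]]).astype(float)*1.6,0,255).astype(np.uint8)
cv2.imwrite("pics/cmp8.png",z)
E
```

```text
11.6 [ 0.40266345 -0.19633282  0.01332141] [ 3.14154298e+00 -7.44757052e-05  2.00583921e+00] [-0.30234993 -0.13959207 -0.31985318]
frame xy 0.00021343232849147428 0.05922599082599929
```

View pics/cmp8.png

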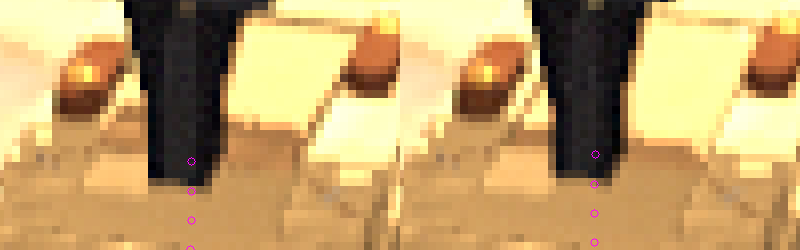

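Emit:
carry_out:
  moves:
    - [[3, 0, 0], 0]
    - [[3, 0, 0], 0]
    - [[3, 0, -5], 0]
    - [[3, 0, -20], 0]
    - [[0, 0, -40], 0]

```text
t: 12.12
tool_pos: [0.3945, -0.1841, 0.0763]
tool_rot: [-3.135, -0.003, 2.006]
force: [1.5, 0.4, 0.0]
opening: 0.0007
```

Emit:
carry_out:
  moves:
    - [[0, 0, -40], 0]
    - [[0, 0, -40], 0]
    - [[-20, 0, -35], 0]
    - [[-35, 0, -20], 0]
    - [[-35, 0, 0], 0]

```text
t: 12.53
tool_pos: [0.4382, -0.2681, 0.2188]
tool_rot: [3.134, 0.004, 2.009]
force: [1.5, -1.0, -0.6]
opening: 0.0002
```

Emit:
carry_out:
  moves:
    - [[-30, 0, 0], 0]
    - [[0, 0, 0], 0]
    - [[0, 0, 0], 0]
    - [[0, 0, 0], 0]
    - [[0, 0, 0], 0]

```text
t: 12.95
tool_pos: [0.448, -0.2932, 0.2134]
tool_rot: [3.141, -0.001, 2.007]
force: [0.4, -0.1, 0.3]
opening: 0.0005
```

```bash
python3 - <<'E'
from ov import *
s=bot.state(); print(s['t'],s['tool_pos'],s['tool_rot'])
im=bot.capture("wrist"); cv2.imwrite("pics/w9.png",im[:,:,::-1]); c=cam("wrist",s)
p=proj(c,pts(FP,26,-30)); lo=p.min(0).astype(int)-12; hi=p.max(0).astype(int)+12; lo=np.maximum(lo,0)
z=cv2.resize(im[lo[1]:hi[1],lo[0]:hi[0]],None,fx=3.5,fy=3.5,interpolation=cv2.INTER_CUBIC)[:,:,::-1].copy()
for q in p: cv2.circle(z,tuple(int(v) for v in (q-lo+.5)*3.5),3,(255,0,255),1)
print(lo,hi,z.shape); cv2.imwrite("pics/w9z.png",z[:600])
im=bot.capture("scene"); 
z=cv2.resize(im[150:215,250:330],None,fx=8,fy=8,interpolation=cv2.INTER_NEAREST)[:,:,::-1]; cv2.imwrite("pics/s9.png",z)
E
```

```text
12.95 [ 0.44797003 -0.29317664  0.21339457] [ 3.14098344e+00 -8.46099395e-04  2.00683752e+00]
[192  46] [319 204] (553, 444, 3)
```

View pics/w9z.png

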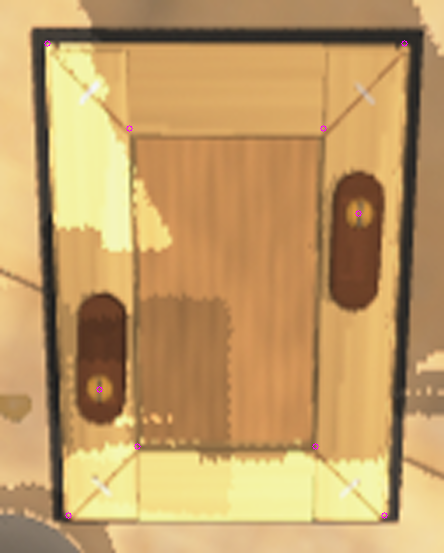

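View pics/s9.png

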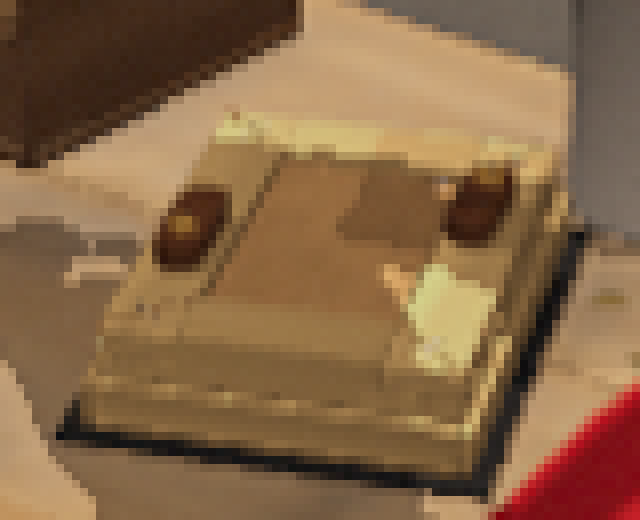

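The board now lies flat in the recess: the rail edges show all round, and its +y end is at row 137 in the zoom. Both buttons are still open. Next is button_a.

```bash
python3 - <<'E'
from ov import *
rows([fw(77,1,150),fw(77,1,50),fw(77,1,20)])
E
```

```text
[[[16.3, 25.5, 21.2], -0.0], [[16.3, 25.5, 21.2], -0.0], [[16.3, 25.5, 21.2], -0.0], [[-0.0, -0.0, 33.3], -0.0], [[-0.0, -0.0, 33.3], -0.0]]
[[[-0.0, -0.0, 33.3], -0.0], [[-0.0, -0.0, 30.0], -0.0]]
```

Emit:
carry_out:
  moves:
    - [[16, 26, 21], 0]
    - [[16, 25, 21], 0]
    - [[17, 26, 21], 0]
    - [[0, 0, 33], 0]
    - [[0, 0, 33], 0]

```text
t: 13.47
tool_pos: [0.499, -0.2144, 0.0838]
tool_rot: [3.139, 0.0, 2.011]
force: [-0.1, 0.3, 0.2]
opening: 0.0004
```

Emit:
carry_out:
  moves:
    - [[0, 0, 25], 0]
    - [[0, 0, 10], 0]
    - [[0, 0, 5], 0]
    - [[0, 0, 0], 0]
    - [[0, 0, 0], 0]

```text
t: 13.88
tool_pos: [0.4982, -0.2176, 0.0457]
tool_rot: [3.14, 0.001, 2.006]
force: [0.7, -1.2, 0.3]
opening: 0.0003
```

```bash
python3 look.py e1 w; python3 -c "
from h import *
rows([fw(77,1,18)])"
```

```text
13.8833 [ 0.4981729  -0.21762261  0.04573215] [3.13997973e+00 8.88069705e-04 2.00581062e+00] [ 0.72922459 -1.22776573  0.25422365]
frame xy 0.07777693983628683 -0.0004331455765460559
[[[1.6, -1.0, 27.9], -0.08]]
```

View pics/e1s.png

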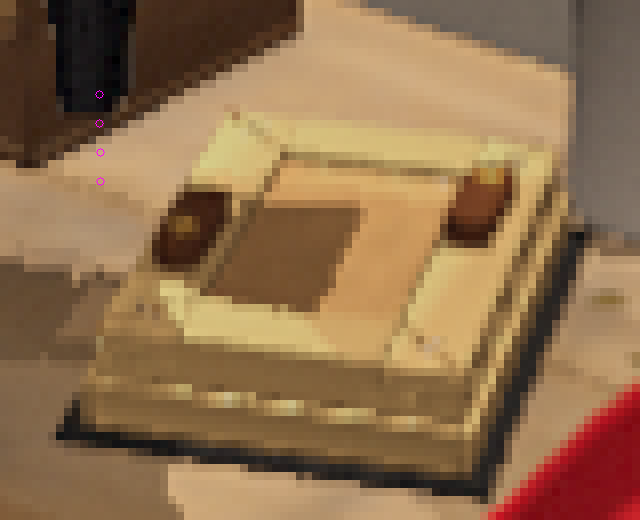

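Emit:
carry_out:
  moves:
    - [[1.5, -1, 7], 0]
    - [[0, 0, 7], 0]
    - [[0, 0, 7], 0]
    - [[0, 0, 6], 0]
    - [[0, 0, 0], 0]

```text
t: 14.4
tool_pos: [0.4949, -0.2161, 0.0158]
tool_rot: [-3.14, -0.001, 2.006]
force: [0.3, -0.3, -0.0]
opening: 0.0009
```

```bash
python3 look.py e2 w
```

```text
14.4 [ 0.49486762 -0.21607044  0.0157518 ] [-3.13979980e+00 -1.36066819e-03  2.00591229e+00] [ 0.26007593 -0.31563408 -0.02338177]
frame xy 0.07543731668012259 0.002370466957244524
```

View pics/e2s.png

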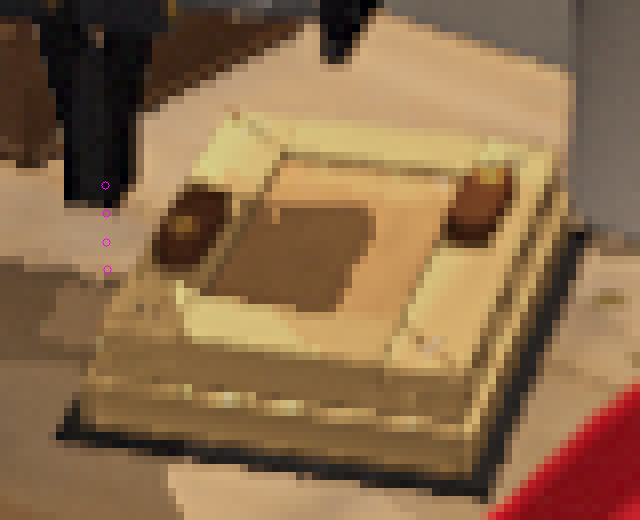

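View pics/e2w.png

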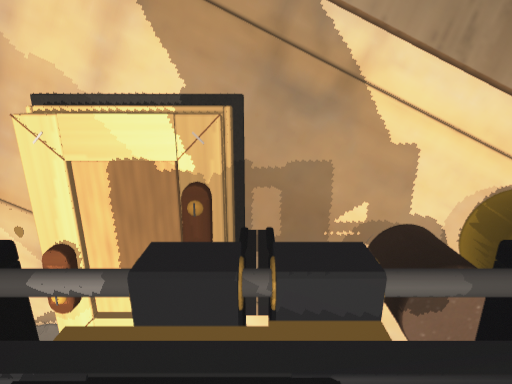

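Emit:
carry_out:
  moves:
    - [[-1, -4, -1], 0]
    - [[0, -4, 0], 0]
    - [[0, -4, 0], 0]
    - [[0, -4, 0], 0]
    - [[0, 0, 0], 0]

```text
t: 14.92
tool_pos: [0.4809, -0.2247, 0.0185]
tool_rot: [3.141, -0.0, 2.005]
force: [-0.1, 0.2, 0.6]
opening: 0.0006
```

Emit:
carry_out:
  moves:
    - [[0, -3, 0], 0]
    - [[0, -3, 0], 0]
    - [[0, -3, 0], 0]
    - [[0, -3, 0], 0]
    - [[0, 0, 0], 0]

```text
t: 15.33
tool_pos: [0.4708, -0.2301, 0.0186]
tool_rot: [3.141, 0.001, 2.005]
force: [2.2, -2.7, 1.1]
opening: 0.0008
```

```bash
python3 look.py e3 w
```

```text
15.3333 [ 0.47075688 -0.2301132   0.01861279] [3.14112146e+00 1.21086144e-03 2.00512736e+00] [ 2.23871476 -2.73677432  1.14191776]
frame xy 0.047650833481790104 -0.00016695787463069339
```

View pics/e3s.png

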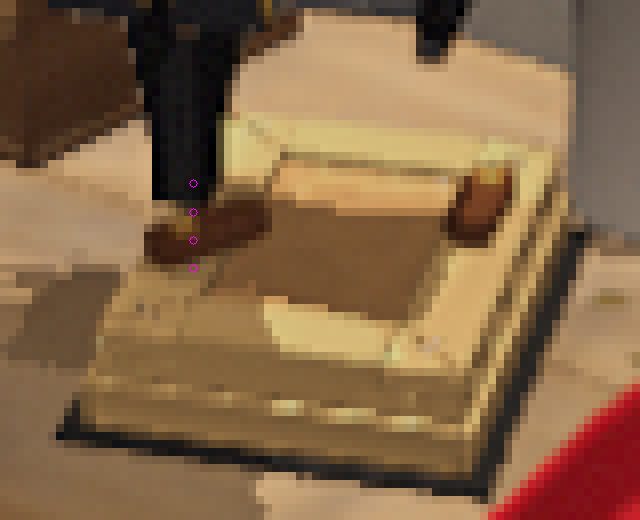

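View pics/e3w.png

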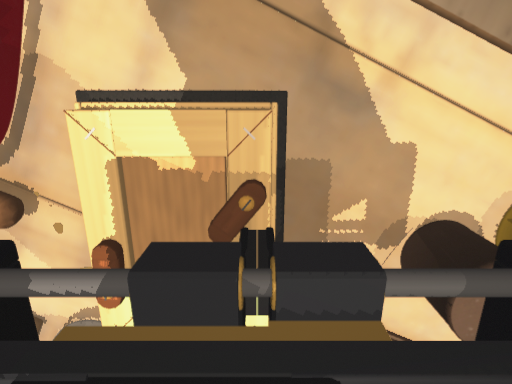

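Button_a is swinging as planned: in the wrist view it now slants from its screw at about (247,203) to its nose at about (218,235). I'll carry on.

Emit:
carry_out:
  moves:
    - [[0, -4, 0], 0]
    - [[0, -4, 0], 0]
    - [[0, -4, 0], 0]
    - [[0, -3, 0], 0]
    - [[0, 0, 0], 0]

```text
t: 15.85
tool_pos: [0.4561, -0.2356, 0.0181]
tool_rot: [-3.141, -0.001, 2.005]
force: [0.1, 0.0, -1.0]
opening: 0.0004
```

Emit:
carry_out:
  moves:
    - [[0, -3, 0], 0]
    - [[0, -3, 0], 0]
    - [[0, -3, 0], 0]
    - [[0, -3, 0], 0]
    - [[0, 0, 0], 0]

```text
t: 16.27
tool_pos: [0.4454, -0.2408, 0.0182]
tool_rot: [-3.141, -0.001, 2.005]
force: [-0.9, -0.0, -0.2]
opening: 0.0003
```

```bash
python3 look.py e4 w
```

```text
16.2667 [ 0.44537602 -0.24080295  0.01815745] [-3.14102750e+00 -6.90357771e-04  2.00500307e+00] [-0.94226584 -0.01064161 -0.22392485]
frame xy 0.020130279528287057 0.0008712511083364663
```

View pics/e4w.png

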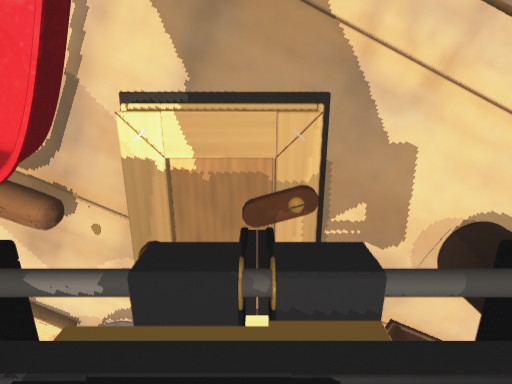

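Emit:
carry_out:
  moves:
    - [[2, 0, 0], 0]
    - [[2, 0, 0], 0]
    - [[1, 0, 0], 0]
    - [[1, 0, 0], 0]
    - [[0, 0, 0], 0]

```text
t: 16.78
tool_pos: [0.4437, -0.2354, 0.0184]
tool_rot: [-3.141, 0.0, 2.006]
force: [-1.6, -5.2, 0.1]
opening: 0.0002
```

```bash
python3 look.py e5 w
```

```text
16.7833 [ 0.44367254 -0.23541471  0.01838185] [-3.14147228e+00  4.16750428e-04  2.00557319e+00] [-1.5844712  -5.24211324  0.13960684]
frame xy 0.020863572508273743 0.006474584751323898
```

View pics/e5w.png

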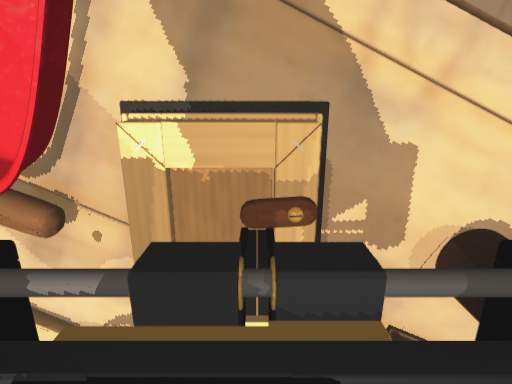

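Button_a now lies straight across its rail: screw at (296,215), nose side at (248,213). I'll back off and go to button_b.

Emit:
carry_out:
  moves:
    - [[-3, 0, 0], 0]
    - [[-2, 0, 0], 0]
    - [[0, 0, -10], 0]
    - [[0, 0, -25], 0]
    - [[0, 0, -30], 0]

```text
t: 17.3
tool_pos: [0.4447, -0.239, 0.0834]
tool_rot: [-3.139, -0.002, 2.006]
force: [0.6, 0.2, 0.3]
opening: 0.0007
```

```bash
python3 look.py f0; python3 -c "
from h import *
rows([fw(-77,-5,90),fw(-77,-5,45)])"
```

```text
17.3 [ 0.44469313 -0.23901286  0.08336572] [-3.13869169e+00 -2.12243253e-03  2.00574951e+00] [0.64182112 0.2334338  0.28720329]
frame xy 0.02026789795855311 0.0027822280906738
[[[-1.6, -33.1, -0.1], -0.05], [[-1.6, -33.1, -0.1], -0.05], [[-1.6, -33.1, -0.1], -0.05], [[-0.0, -0.0, 22.5], -0.0], [[-0.0, -0.0, 22.5], -0.0]]
```

Emit:
carry_out:
  moves:
    - [[-2, -33, 0], 0]
    - [[-2, -33, 0], 0]
    - [[-1, -33, 0], 0]
    - [[0, 0, 0], 0]
    - [[0, 0, 0], 0]

```text
t: 17.77
tool_pos: [0.3576, -0.2863, 0.0839]
tool_rot: [3.14, -0.0, 2.003]
force: [0.8, -0.4, 0.2]
opening: 0.0004
```

```bash
python3 look.py f1 w; python3 -c "
from h import *
rows([fw(-77,-5,45),fw(-77,-5,18)])"
```

```text
17.7667 [ 0.35760222 -0.2863421   0.0839448 ] [ 3.13956733e+00 -3.64339113e-04  2.00302330e+00] [ 0.83989637 -0.44570667  0.15132715]
frame xy -0.07866547685412364 -0.0033064212605372384
[[[-1.9, -0.2, 38.8], -0.04], [[-0.0, -0.0, 27.0], -0.0]]
```

View pics/f1w.png

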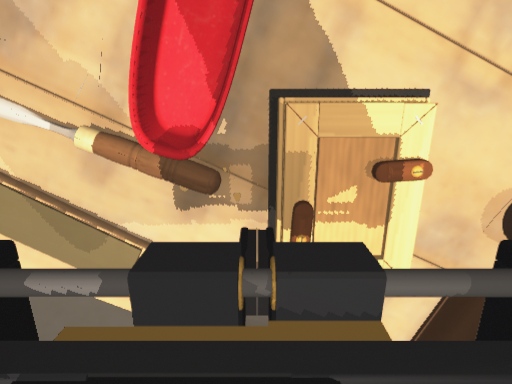

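View pics/f1s.png

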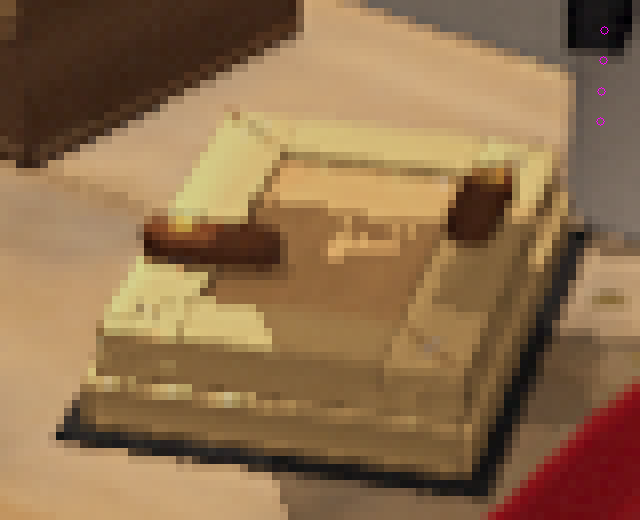

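Emit:
carry_out:
  moves:
    - [[-2, 0, 20], 0]
    - [[0, 0, 19], 0]
    - [[0, 0, 12], 0]
    - [[0, 0, 8], 0]
    - [[0, 0, 0], 0]

```text
t: 18.28
tool_pos: [0.359, -0.2867, 0.023]
tool_rot: [-3.139, -0.002, 2.007]
force: [-0.6, -0.6, 0.3]
opening: 0.0003
```

```bash
python3 look.py f2 w; python3 -c "
from h import *
rows([fw(-77,-5,18)])"
```

```text
18.2833 [ 0.35899032 -0.28674254  0.0230053 ] [-3.13932952e+00 -1.55572374e-03  2.00745867e+00] [-0.64668892 -0.58150507  0.33607935]
frame xy -0.07757666065104019 -0.0042559825707727955
[[[0.3, 0.4, 6.6], -0.03]]
```

View pics/f2w.png

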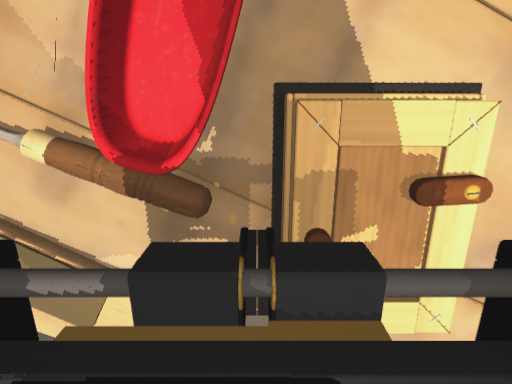

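Emit:
carry_out:
  moves:
    - [[0, 2, 3], 0]
    - [[0, 4, 2], 0]
    - [[0, 4, 0], 0]
    - [[0, 4, 0], 0]
    - [[0, 0, 0], 0]

```text
t: 18.8
tool_pos: [0.373, -0.2813, 0.0196]
tool_rot: [3.141, 0.0, 2.007]
force: [-0.7, -0.1, -0.3]
opening: 0.0002
```

Emit:
carry_out:
  moves:
    - [[0, 4, 0], 0]
    - [[0, 3, 0], 0]
    - [[0, 3, 0], 0]
    - [[0, 3, 0], 0]
    - [[0, 0, 0], 0]

```text
t: 19.22
tool_pos: [0.3835, -0.2754, 0.019]
tool_rot: [-3.141, -0.002, 2.006]
force: [-2.3, 2.5, 0.9]
opening: 0.0002
```

```bash
python3 look.py f3 w
```

```text
19.2167 [ 0.38345614 -0.27540894  0.0189788 ] [-3.14093939e+00 -1.61212342e-03  2.00640824e+00] [-2.29554599  2.48152249  0.92961408]
frame xy -0.05061331440062513 -0.004323944698851505
```

View pics/f3s.png

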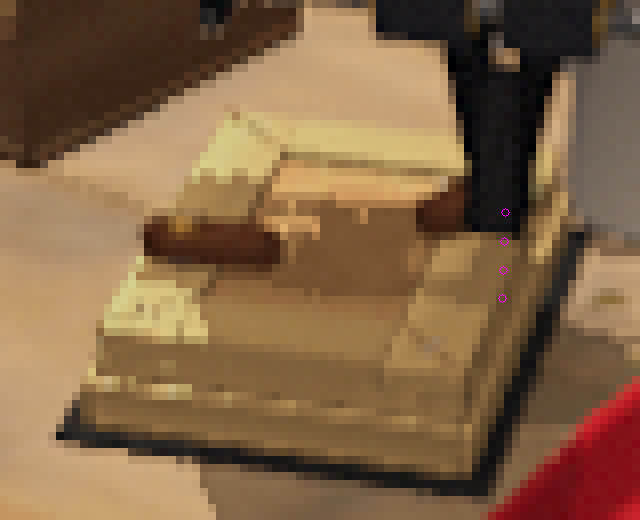

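Button_b is turning: its nose now shows at about (440,205) in the zoom, over the recess edge. I'll continue the sweep.

Emit:
carry_out:
  moves:
    - [[0, 4, 0], 0]
    - [[0, 4, 0], 0]
    - [[0, 4, 0], 0]
    - [[0, 4, 0], 0]
    - [[0, 0, 0], 0]

```text
t: 19.73
tool_pos: [0.3995, -0.2693, 0.0195]
tool_rot: [3.141, 0.001, 2.007]
force: [-0.1, 0.3, 0.1]
opening: 0.0006
```

Emit:
carry_out:
  moves:
    - [[0, 4, 0], 0]
    - [[0, 4, 0], 0]
    - [[0, 3, 0], 0]
    - [[0, 3, 0], 0]
    - [[0, 0, 0], 0]

```text
t: 20.15
tool_pos: [0.4118, -0.2634, 0.0195]
tool_rot: [3.141, 0.001, 2.007]
force: [-0.4, 0.1, 0.7]
opening: 0.0004
```

```bash
python3 look.py f4 w
```

```text
20.15 [ 0.41183226 -0.26340756  0.01945571] [3.14098449e+00 6.22095449e-04 2.00675760e+00] [-0.37019786  0.06321809  0.6768963 ]
frame xy -0.01982381221800985 -0.005439269959922668
```

View pics/f4s.png

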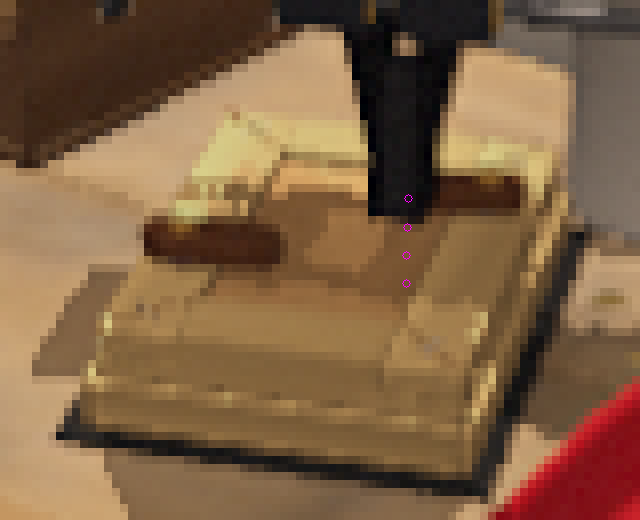

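Emit:
carry_out:
  moves:
    - [[-2, 0, 0], 0]
    - [[-1, 0, 0], 0]
    - [[-1, 0, 0], 0]
    - [[-1, 0, 0], 0]
    - [[0, 0, 0], 0]

```text
t: 20.67
tool_pos: [0.4131, -0.2678, 0.0192]
tool_rot: [3.141, -0.001, 2.006]
force: [0.5, 3.3, 0.4]
opening: 0.0005
```

Emit:
carry_out:
  moves:
    - [[3, 0, 0], 0]
    - [[2, 0, 0], 0]
    - [[0, 0, -10], 0]
    - [[0, 0, -25], 0]
    - [[0, 0, -40], 0]

```text
t: 21.08
tool_pos: [0.4085, -0.2633, 0.0934]
tool_rot: [-3.137, -0.002, 2.005]
force: [1.2, -0.4, -0.2]
opening: 0.0003
```

Emit:
carry_out:
  moves:
    - [[-5, 0, -40], 0]
    - [[-15, 0, -41], 0]
    - [[-20, 0, -35], 0]
    - [[0, 0, 0], 0]
    - [[0, 0, 0], 0]

```text
t: 21.5
tool_pos: [0.428, -0.3012, 0.2108]
tool_rot: [3.139, 0.003, 2.004]
force: [-1.3, 0.2, -1.0]
opening: 0.0004
```

```bash
python3 - <<'E'
from ov import *
s=bot.state(); print(s['t'],s['tool_pos'],s['tool_rot'],s['force'])
im=bot.capture("wrist"); c=cam("wrist",s)
p=proj(c,pts(FP,26,-30)); lo=np.maximum(p.min(0).astype(int)-12,0); hi=p.max(0).astype(int)+12
z=cv2.resize(im[lo[1]:hi[1],lo[0]:hi[0]],None,fx=3.5,fy=3.5,interpolation=cv2.INTER_CUBIC)[:,:,::-1].copy()
print(z.shape); cv2.imwrite("pics/g1.png",z[:600])
im=bot.capture("scene"); 
z=cv2.resize(im[150:215,250:330],None,fx=8,fy=8,interpolation=cv2.INTER_NEAREST)[:,:,::-1]; cv2.imwrite("pics/g1s.png",z)
for r in bot.trace("wrist","button_a")[:3]:
    b=cv2.minAreaRect(cv2.findNonZero(r['mask'].astype(np.uint8))); q=unproj(c,cv2.boxPoints(b),.047)[:,:2]
    e=[(np.linalg.norm(q[i]-q[i-1]),q[i]-q[i-1]) for i in range(4)]; v=max(e,key=lambda t:t[0])[1]
    print(r['score'],r['box'],(np.degrees(np.arctan2(v[1],v[0]))-25+90)%180-90)
E
```

```text
21.5 [ 0.42796207 -0.30121899  0.21083832] [3.13923341 0.00343551 2.00378433] [-1.29327629  0.15161282 -0.99725198]
(560, 444, 3)
0.72 [286.7, 103.5, 327.5, 116.8] -0.20214343704265048
0.62 [227.5, 147.3, 266.2, 165.3] 4.244160816143477
```

View pics/g1.png

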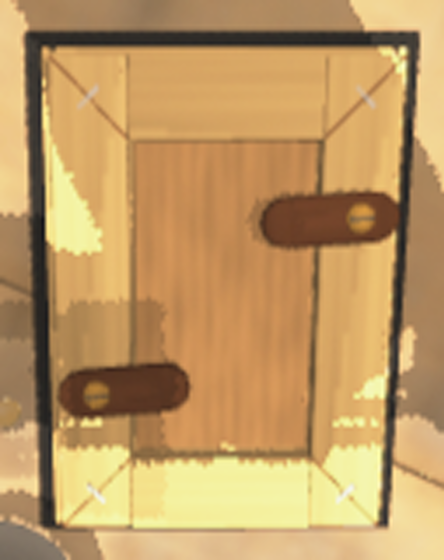

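View pics/g1s.png

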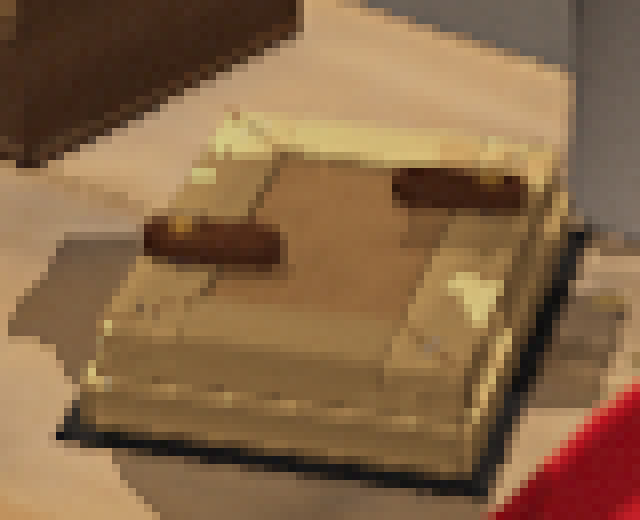

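Both buttons lie across their rails, about 0° and 4° off. The board is flat and the arm is clear, so I'm handing in.

```bash
python3 -c "
from rig import bot
print(bot.hand_in()); print(bot.state()['t'])"
```

```text
the job is handed in; nothing more can be done
None
the job is handed in; nothing more can be done
```

The board is flat in the frame's recess and both turn buttons point across their rails. I handed the job in at about 21.7 s.

With closed fingertips I pushed the board's raised end toward -y until it dropped in. I then swung button_a (the one nearer that end) and after it button_b, and drew the arm clear above the frame.

**Last checks:**
- **Board:** the wrist and scene pictures show it lying in the recess.
- **Buttons:** button_a measured about 0° and button_b about 4° off straight across, against the 23° allowed.
- **Forces:** the highest force in the end-of-call readings was about 5.5 N.
- **Tools:** the arm never went near the sanding block, dividers or pencil, but I did not measure their positions again at the end.

**What disagreed:**
- **Fingertip height:** the fingertips really sat about 22–26 mm higher than the reported TCP. Two camera views showed this, and there was no contact when the reported height was below the rail. I worked from the pictures and small steps instead of the reported height.
- **Board overlap:** I measured the board's starting overlap at about 3 mm, where the task gave 5–11 mm. This did not affect the push.

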